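# Turn the spice carousel to the yellow-capped jar

### The job

Push the spice carousel round with your fingertips until the jar with the mustard-yellow cap is at the front, in line with the red diamond mark on the board underneath, and leave it standing still there. Turn it by the white plate only: do not touch, lift or tip any of the jars, and leave the things around the carousel where they are.

Things in the scene. Friction and masses are not known exactly. Their poses are not given: they have to be found in the camera images.
- board: fixed round dark metal board, 344 mm in diameter, 5 mm thick, lying on the worktop under the carousel; a steel foot in its middle (170 mm diameter, top 29 mm above the worktop) carries the plate. Origin: centre of its underside, on the turning axis, at worktop height. z up; its own -x axis points from the turning axis to the red front mark
- front_mark (a point): the red diamond-shaped mark, 28 mm across, flat on the board near its edge, 157 mm from the turning axis, 6 mm above the worktop: it shows which way is the front of the carousel
- carousel: turning plate of white plastic, 25 mm thick, flat top 55 mm above the worktop, rim with five lobes 148 mm from the axis and five notches between them. It turns without end stops about the vertical; light friction (0.12 N m, about 1 N at the rim) stops it at once when not pushed. Origin: on the turning axis at the plate's underside, 30 mm above the worktop; z up, x axis through the middle of a lobe
- notch (a point): middle of one of the five finger notches in the rim, 130 mm from the axis, half-way up the plate's edge, 36 degrees counter-clockwise (from above) from the carousel's x axis; the others follow every 72 degrees. Each is 60 mm wide along the rim, open above, outside and below; its bottom is 106 mm from the axis. A fingertip put down in it turns the plate by pushing sideways on its wall
- yellow_jar_mid (a point): point on the axis, half-way up, of the spice jar with the mustard-yellow cap (the only yellow cap), the one to bring to the front; 45 mm in diameter, 98 mm tall, standing loose on the carousel plate with its axis 50 mm from the carousel's axis (the point is 49 mm above the plate's top, z up). At the start it stands in about the direction of the carousel's own x axis
- white_jar_mid (a point): point on the axis, half-way up, of the spice jar with the white and green cap; 41 mm in diameter, 102 mm tall, standing loose on the carousel plate with its axis 50 mm from the carousel's axis (the point is 51 mm above the plate's top, z up)
- red_jar_mid (a point): point on the axis, half-way up, of the spice jar with the red cap; 46 mm in diameter, 109 mm tall, standing loose on the carousel plate with its axis 50 mm from the carousel's axis (the point is 54.5 mm above the plate's top, z up)
- black_jar_mid (a point): point on the axis, half-way up, of the small spice jar with the black cap; 39 mm in diameter, 70 mm tall, standing loose on the carousel plate with its axis 50 mm from the carousel's axis (the point is 35 mm above the plate's top, z up)
- yellow_jar: the same jar with the mustard-yellow cap; origin: centre of its underside, z up
- white_jar: the same jar with the white and green cap; origin: centre of its underside, z up
- red_jar: the same jar with the red cap; origin: centre of its underside, z up
- black_jar: the same small jar with the black cap; origin: centre of its underside, z up
- bottle_4: bystander: green and clear washing-up bottle, 47x79x230 mm, standing loose at the back left; origin: centre of its underside
- tin: bystander: low food tin, red and silver, 86 mm in diameter, 40 mm tall, standing loose at the front right; origin: centre of its underside
- flat_tin: bystander: flat oblong food tin, blue and beige, 63x105 mm, 29 mm tall, lying loose at the front left, by the corner of the sink; origin: centre of its underside

How it is judged:
By the outcome, as a careful person would: the job done as asked, in the order asked, and still so for the second after the job is handed in, with the robot touching nothing.
It also fails if it takes over 67 s, if anything falls off the work surface, if the arm or the gripper's body presses on something with over 40 N, if the wrist force passes 120 N, or if a joint passes its speed limit or range.

### The arm

A 6-joint arm with a two-finger parallel gripper is mounted at the origin on a cart in front of the work surface, level with it; the furniture and walls round the work are solid. World frame = base frame: x ahead of the robot, y to its left, z up, the work surface at z = 0. Lengths are in m, angles in rad, forces in N, time in s.
With the tool pointing down it reaches from about 0.375 to 0.9 m from the base axis. Payload 3.1 kg.
Tool frame: the origin (TCP) lies between the finger pads; the fingertips stand 22 mm ahead of it and the grasp point (between the pads) lies 3 mm ahead of it; z points along the fingers, y is the line along which they close (so a half turn about z gives the same grasp; the last joint's range is limited). The gripper opens to 87 mm and grips with 3 to 60 N. Pads are 19 mm wide; open, the fingers measure 117 mm over their backs; the gripper's body (75 mm by 190 mm) begins 51 mm behind the grasp point.
Start: joints at [-0.178, 0.527, 1.433, -0, 1.181, -0.178], TCP at [0.625, 0, 0.245] pointing down, gripper open.
Joint ranges: [-3.08, 3.08], [-0.75, 2.2], [0.22, 2.44], [-1.43, 4.57], [0, 2.65], [-2.85, 2.85]. Speed limits (rad/s): [2.79, 2.79, 3.14, 3.14, 3.14, 3.14].

### API

Orientations are given as a unit quaternion [x, y, z, w].
In Python, from rig import robot gives the robot as it stands.
- The arm moves only by the tool move_arm, never from a script. Its argument "series" is text: rows parted by semicolons, each of 6 numbers parted by spaces: the shift along the tool's x, y, z in mm, then the turn, a rotation vector about the tool's x, y, z in degrees. In form: dx dy dz ax ay az; .... A call has 1 to 8 rows; each row is the pose to reach, as a shift and turn from the pose commanded when the call began, along the tool's axes at that moment; what a row does not reach only later rows make up. A row lasts 1/12 s, in which the tool goes at most 41.7 mm and 7.16 degrees, less where a joint would pass 70% of its speed; a pose out of reach is approached as far as the arm can. A call with a gripper value outside its range is refused whole. "jaw" is the opening, from 0 (shut) to 1 (fully open), set as the call begins (left out, the last holds). The fingers move at their own pace and stop on an object; "newtons" is the grip in N (left out, the last holds). Time passes only in rows, so rows that repeat a pose let the fingers close. It gives the time, the measured TCP pose, the force, the opening and the grip force at its end, in the units of the state.
- robot.get_obs(): the state, without advancing time (a new reading comes with each control period).
- robot.camera(name): name is "scene" or "side" or "wrist"; returns a dict with "img" (400x640x3 uint8, red, green, blue), "mtx" (3x3 intrinsics, pixels), "distortion" ([k1, k2, p1, p2, k3] as OpenCV has them; the pictures are not rectified), "world_to_cam" (4x4, takes a point from world to camera coordinates). Camera axes: x right, y down, z forward; pixel columns grow to the right and rows downward; lengths in m; the calibration is good to about 2 mm. A picture is of the moment at which its call begins. There is no depth.
- robot.hand_in(): hands the job in; it is judged then, once.
Trained networks look in a picture, given as the dict that the camera call returned (one of the last four; its "shot" number tells which), for a name from the list of things; names that differ only in an ending like _2 or _b are one class to them, and where a whole thing is asked for, a point or a joint stands for the part that bears it (a point fixed in the world has none). Each returns a list of dicts, best first, with "p" (0 to 1); they miss things now and then, are a little off and sometimes report something else, mostly with a low value. They report only what shows in the picture. A call takes as long as a camera call.
- robot.search_frame(picture, thing): "xyz" ([x, y, z] in m, in world coordinates, good to about 4 mm: the middle of the surface that is visible of it).
- robot.tip_of(picture, thing): "xyz" ([x, y, z] in m, in world coordinates, good to about 4 mm: a listed point, or the origin of a listed thing).
The state is a dict: "time": time; "q": joint angles; "joint_velocities": joint speeds; "joint_torque": joint torques, N m; "position": TCP position; "tool_rot": TCP orientation; "ft_force": force on the tool from outside, world axes, zero at the start; "moment": the same for the moment, N m; "grip_width": finger opening in m; "grip_force": force on a finger pad.
Only numpy, scipy, OpenCV 4.12 (cv2) and the standard library are available. Lean on these libraries where they do the work, as an engineer would, in place of code of your own. Each camera call takes 0.05 s, during which the arm holds its last target. There are 200 camera calls.

## Working session

There is one attempt and no reset: what is moved stays moved. The work goes in short steps, Python scripts to look and compute and a tool call to move; the robot and the scene stay as the last step left them, time stands still between calls to the robot, and variables do not carry over. Pictures are saved under pics/ and viewed, at most 10 in all, crops included, and the job is handed in when it is done.

Besides the shell and the picture viewer there is one more tool, called by a JSON object that holds its "name" and its "arguments", one argument or row to a line. move_arm: Moves the arm, as the interface text tells. Its arguments: {"type":"object","properties":{"series":{"type":"string"},"jaw":{"type":"number"},"newtons":{"type":"number"}},"required":["series"]}

```bash
mkdir -p pics
cat > h.py <<'E'
from rig import robot
import cv2, numpy as np
def snap(n,f):
    c=robot.camera(n); cv2.imwrite('pics/'+f,c['img'][:,:,::-1]); return c
E
python3 - <<'E'
from h import *
for n in ['scene','side']:
    c=snap(n,n+'0.png')
    for t in ['board','front_mark','carousel','notch','yellow_jar_mid','white_jar_mid','red_jar_mid','black_jar_mid','bottle_4','tin','flat_tin']:
        print(n,t,[(np.round(d['xyz'],3).tolist(),round(d['p'],2)) for d in robot.tip_of(c,t)[:5]])
o=robot.get_obs(); print(o['time'],o['position'],o['tool_rot'],o['grip_width'])
E
```

```text
scene board [([0.6, 0.03, 0.034], 0.19)]
scene front_mark [([0.448, 0.082, 0.007], 0.76), ([0.629, 0.075, 0.055], 0.48)]
scene carousel [([0.602, 0.028, 0.031], 0.59)]
scene notch [([0.728, 0.022, 0.041], 0.95)]
scene yellow_jar_mid [([0.64, 0.002, 0.103], 0.92)]
scene white_jar_mid [([0.561, 0.067, 0.108], 0.73), ([0.75, 0.231, 0.003], 0.48), ([0.568, 0.069, 0.055], 0.42)]
scene red_jar_mid [([0.599, 0.028, 0.032], 0.68), ([0.568, -0.005, 0.113], 0.63)]
scene black_jar_mid [([0.631, 0.071, 0.095], 0.7)]
scene bottle_4 [([0.75, 0.233, 0.004], 0.73)]
scene tin [([0.412, -0.301, -0.0], 0.62), ([0.449, 0.084, 0.005], 0.31)]
scene flat_tin [([0.38, 0.23, -0.002], 0.86)]
side board []
side front_mark [([0.45, 0.081, 0.006], 0.77), ([0.566, 0.066, 0.104], 0.55)]
side carousel []
side notch [([0.733, 0.027, 0.042], 0.85)]
side yellow_jar_mid [([0.646, 0.002, 0.102], 0.82), ([0.603, 0.032, 0.027], 0.4)]
side white_jar_mid [([0.637, 0.004, 0.057], 0.72), ([0.561, 0.066, 0.104], 0.6), ([0.57, -0.003, 0.11], 0.3)]
side red_jar_mid [([0.568, -0.004, 0.113], 0.73)]
side black_jar_mid [([0.633, 0.072, 0.088], 0.63)]
side bottle_4 [([0.751, 0.232, -0.0], 0.71)]
side tin [([0.414, -0.306, 0.0], 0.8)]
side flat_tin [([0.379, 0.231, -0.001], 0.7)]
1.2 [6.24987200e-01 5.57652487e-05 2.44535268e-01] [ 7.07097906e-01  7.07115655e-01  1.38690930e-05 -1.74570606e-05] 0.08711261513395833
```

View pics/scene0.png

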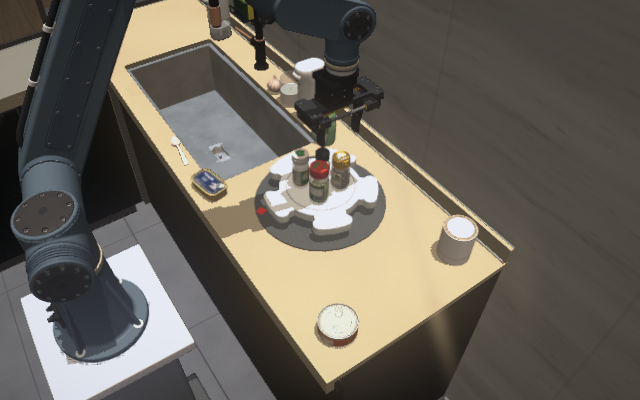

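View pics/side0.png

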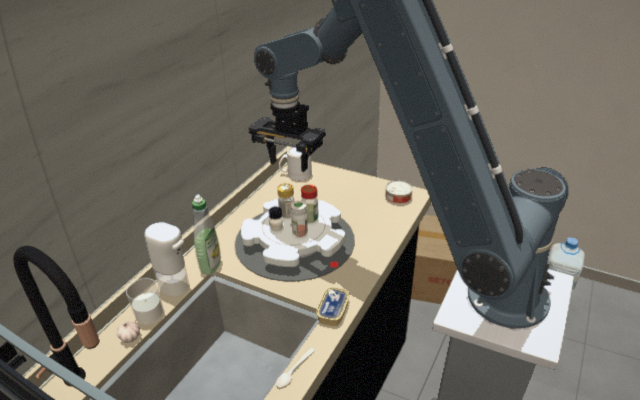

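The scene view shows the carousel at about (320,195) with the red mark at (262,211). The yellow cap is at the back (341,158), with a mug at (457,240) and the tin at (337,325). The side view shows the bottle at (206,235) and the flat tin at (332,304), and agrees with the rest. I'll check how much room there is for the sweep.

```bash
cat >> h.py <<'E'
def ray(c,uv,z):
    p=cv2.undistortPoints(np.array([[uv]],float),c['mtx'],np.array(c['distortion']))[0,0]
    T=np.array(c['world_to_cam']);R=T[:3,:3];o=-R.T@T[:3,3];d=R.T@np.array([p[0],p[1],1]);return o+d*(z-o[2])/d[2]
def ax():
    A=[]
    for n in ['scene','side','wrist']:
        c=robot.camera(n)
        for t in ['yellow_jar_mid','white_jar_mid','red_jar_mid','black_jar_mid','notch','front_mark','carousel']:
            print(n,t,[(np.round(d['xyz'],3).tolist(),round(d['p'],2)) for d in robot.tip_of(c,t)[:3] if d['p']>.4])
E
python3 - <<'E'
from h import *
c=snap('scene','s1.png')
for uv in [(442,255),(457,262),(475,252),(460,218),(500,262),(400,195),(340,140)]: print(uv,ray(c,uv,0).round(3), ray(c,uv,.09).round(3))
snap('wrist','w1.png')
E
```

```text
(442, 255) [ 0.737 -0.285  0.   ] [ 0.674 -0.327  0.09 ]
(457, 262) [ 0.752 -0.321  0.   ] [ 0.688 -0.36   0.09 ]
(475, 252) [ 0.811 -0.324 -0.   ] [ 0.741 -0.363  0.09 ]
(460, 218) [ 0.86  -0.224  0.   ] [ 0.785 -0.271  0.09 ]
(500, 262) [ 0.839 -0.381  0.   ] [ 0.766 -0.414  0.09 ]
(400, 195) [ 0.785 -0.074  0.   ] [ 0.717 -0.135  0.09 ]
(340, 140) [0.787 0.199 0.   ] [0.719 0.112 0.09 ]
```

View pics/w1.png

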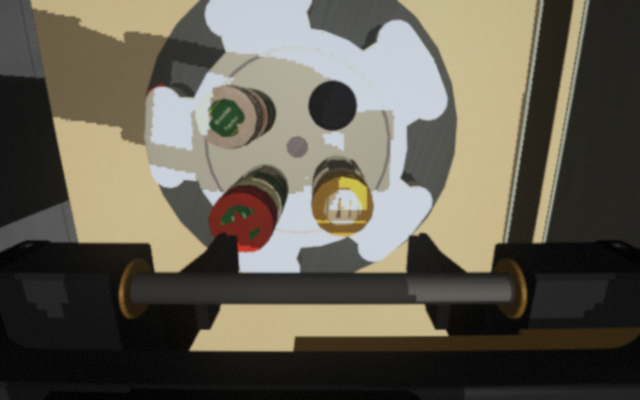

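The wrist view shows a notch open at the right (410,150) and no obstacles near it. The mug and back ledge are clear of the sweep. Plan: put closed fingers in the notch at about -3°, with the tool yawing along, and sweep clockwise by about 163°.

{"name": "move_arm", "arguments": {
  "series": "5 20 0 0 0 -7; 10 40 0 0 0 -14; 15 60 0 0 0 -21; 20 80 0 0 0 -28; 25 103 0 0 0 -35; 25 103 0 0 0 -42; 25 103 0 0 0 -49; 25 103 0 0 0 -56",
  "jaw": 0,
  "newtons": 20
}}

```text
time: 1.97
position: [0.7283, 0.0252, 0.2439]
tool_rot: [0.289, 0.957, -0.0, -0.0]
ft_force: [0.4, -0.7, -0.4]
grip_width: 0.0416
grip_force: 0.0
```

{"name": "move_arm", "arguments": {
  "series": "0 0 0 0 0 -7; 0 0 0 0 0 -14; 0 0 0 0 0 -21; 0 0 0 0 0 -28; 0 0 0 0 0 -31; 0 0 0 0 0 -31; 0 0 0 0 0 -31"
}}

```text
time: 2.55
position: [0.7279, 0.025, 0.2444]
tool_rot: [0.027, 1.0, 0.0, -0.0]
ft_force: [-0.4, 0.8, 0.2]
grip_width: 0.0015
grip_force: 0.0
```

```bash
cat >> h.py <<'E'
from scipy.spatial.transform import Rotation as Ro
C=np.array([.601,.031])
def st():
    o=robot.get_obs();R=Ro.from_quat(o['tool_rot']);p=o['position'];d=p[:2]-C;x=R.as_matrix()[:,0]
    print('t',round(o['time'],2),'p',np.round(p,4),'r,th',np.hypot(*d).round(4),np.degrees(np.arctan2(d[1],d[0])).round(2),'inward dir of',np.degrees(np.arctan2(-x[1],-x[0])).round(2),'z',R.as_matrix()[:,2].round(3),'q',np.round(o['q'],2),o['grip_width'],np.round(o['ft_force'],1))
def arc(r,th,n,step,z=None):
    "rows along the arc from current pose, th final angles"
    o=robot.get_obs();R=Ro.from_quat(o['tool_rot'])
    for k in range(1,n+1):
        a=th+step*k;t=np.radians(a);p=np.array([*(C+r*np.array([np.cos(t),np.sin(t)])),o['position'][2] if z is None else z])
        T=Ro.from_matrix(np.array([[-np.cos(t),np.sin(t)*-1,0],[-np.sin(t),np.cos(t),0],[0,0,-1]]).T@np.eye(3)) if 0 else Ro.from_matrix(np.column_stack([[-np.cos(t),-np.sin(t),0],np.cross([0,0,-1],[-np.cos(t),-np.sin(t),0]),[0,0,-1]]))
        s=R.inv().apply(p-o['position'])*1e3; v=np.degrees((R.inv()*T).as_rotvec())
        print(a,s.round(1),v.round(1))
E
python3 - <<'E'
from h import *
st(); ax(); snap('wrist','w2.png')
arc(.127,-2.6,1,0)
E
```

```text
t 2.55 p [0.7279 0.025  0.2444] r,th 0.1271 -2.69 inward dir of -3.09 z [-0.  0. -1.] q [-0.12  0.67  1.14 -0.    1.33 -1.64] 0.001464828022206709 [-0.4  0.8  0.2]
scene yellow_jar_mid [([0.636, -0.001, 0.103], 0.71)]
scene white_jar_mid [([0.564, 0.064, 0.107], 0.93), ([0.377, 0.232, -0.002], 0.42)]
scene red_jar_mid [([0.567, -0.006, 0.108], 0.73)]
scene black_jar_mid [([0.631, 0.07, 0.093], 0.58)]
scene notch [([0.731, 0.024, 0.04], 0.75)]
scene front_mark [([0.446, 0.082, 0.003], 0.67)]
scene carousel [([0.597, 0.029, 0.033], 0.82)]
side yellow_jar_mid [([0.64, 0.001, 0.103], 0.74)]
side white_jar_mid [([0.563, 0.069, 0.105], 0.69)]
side red_jar_mid [([0.568, -0.005, 0.114], 0.74), ([0.635, 0.005, 0.059], 0.57)]
side black_jar_mid [([0.632, 0.074, 0.09], 0.83)]
side notch [([0.731, 0.027, 0.038], 0.57)]
side front_mark [([0.452, 0.078, 0.01], 0.69)]
side carousel [([0.605, 0.03, 0.028], 0.75)]
wrist yellow_jar_mid []
wrist white_jar_mid []
wrist red_jar_mid [([0.747, 0.234, -0.0], 0.46)]
wrist black_jar_mid [([0.63, 0.074, 0.09], 0.77)]
wrist notch []
wrist front_mark []
wrist carousel [([0.601, 0.034, 0.029], 0.77)]
-2.6 [ 0.1  0.2 -0. ] [-0.   0.  -0.4]
```

View pics/w2.png

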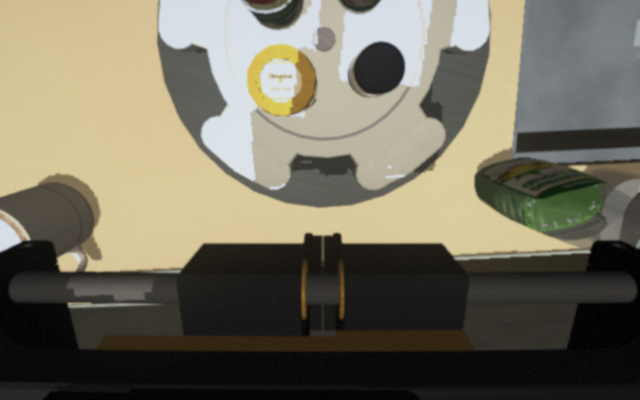

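The fingers at (322,240) line up with the notch at (322,165), and the bottle is well clear at (540,195). I'll go down into the notch.

{"name": "move_arm", "arguments": {
  "series": "0 0 30 0 0 0; 0 0 60 0 0 0; 0 0 90 0 0 0; 0 0 115 0 0 0; 0 0 140 0 0 0; 0 0 160 0 0 0; 0 0 175 0 0 0; 0 0 187 0 0 0"
}}

```text
time: 4.47
position: [0.7275, 0.0251, 0.0558]
tool_rot: [0.026, 1.0, 0.0, -0.001]
ft_force: [-0.4, 0.5, -0.3]
grip_width: 0.0005
grip_force: 0.0
```

Run:
```python
from h import *
st(); snap('wrist','w3.png'); arc(.127,-3,8,-4,z=.057)
```

```text
t 4.47 p [0.7275 0.0251 0.0558] r,th 0.1266 -2.68 inward dir of -3.0 z [-0.002  0.    -1.   ] q [-0.12  0.88  1.27 -0.    1.   -1.64] 0.0004955470511826363 [-0.4  0.5 -0.3]
-7 [-1.2 -9.6 -3.3] [ 0.  -0.3  4. ]
-11 [ -0.3 -18.4  -3.3] [-0.  -0.3  8. ]
-15 [  1.2 -27.1  -3.3] [-0.  -0.3 12. ]
-19 [  3.4 -35.7  -3.2] [-0.  -0.3 16. ]
-23 [  6.1 -44.2  -3.2] [-0.  -0.3 20. ]
-27 [  9.4 -52.4  -3.2] [-0.  -0.3 24. ]
-31 [ 13.3 -60.4  -3.2] [-0.  -0.3 28. ]
-35 [ 17.7 -68.   -3.2] [-0.1 -0.3 32. ]
```

View pics/w3.png

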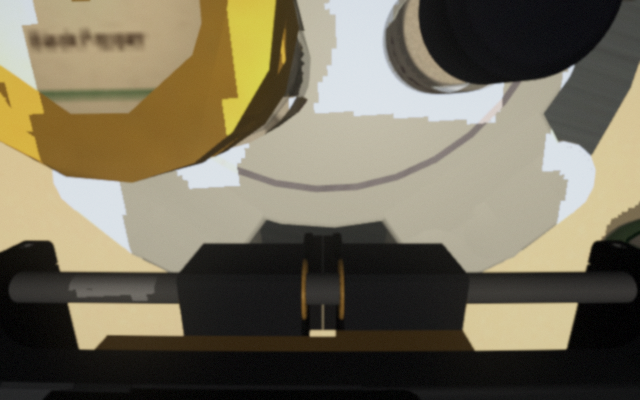

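The fingers are in the notch (dark gap at 322,230) with the plate wall on both sides. I'll start the clockwise sweep gently.

{"name": "move_arm", "arguments": {
  "series": "0.2 -6.6 -2 0 0 3; 0.5 -11 -2 0 0 5; 1 -15.5 -2 0 0 7; 1.6 -19.9 -2 0 0 9; 2.4 -24.2 -2 0 0 11; 3.8 -30.7 -2 0 0 14; 5.5 -37.1 -2 0 0 17; 7.7 -43.4 -2 0 0 20"
}}

```text
time: 5.18
position: [0.7192, -0.0178, 0.061]
tool_rot: [0.201, 0.98, 0.0, 0.001]
ft_force: [-0.3, 1.1, 0.1]
grip_width: 0.0002
grip_force: 0.6
```

Run:
```python
from h import *
st(); ax(); st()
```

```text
t 5.18 p [ 0.7192 -0.0178  0.061 ] r,th 0.1279 -22.44 inward dir of -23.15 z [ 0.003  0.    -1.   ] q [-0.18  0.86  1.29  0.    0.98 -1.35] 0.00021921243506789178 [-0.3  1.1  0.1]
scene yellow_jar_mid [([0.626, -0.003, 0.105], 0.64)]
scene white_jar_mid [([0.569, 0.072, 0.107], 0.67)]
scene red_jar_mid [([0.563, -0.004, 0.109], 0.75)]
scene black_jar_mid [([0.635, 0.065, 0.092], 0.71)]
scene notch [([0.728, 0.003, 0.036], 0.57)]
scene front_mark [([0.447, 0.083, 0.004], 0.97), ([0.566, -0.002, 0.057], 0.71)]
scene carousel [([0.6, 0.029, 0.034], 0.96), ([0.637, 0.064, 0.093], 0.7)]
side yellow_jar_mid [([0.637, -0.004, 0.103], 0.8)]
side white_jar_mid [([0.57, 0.07, 0.104], 0.6), ([0.598, 0.03, 0.028], 0.51)]
side red_jar_mid [([0.563, -0.0, 0.113], 0.78)]
side black_jar_mid [([0.642, 0.067, 0.09], 0.83)]
side notch [([0.727, 0.002, 0.04], 0.75), ([0.45, 0.08, 0.006], 0.5)]
side front_mark [([0.452, 0.081, 0.007], 0.97)]
side carousel [([0.6, 0.034, 0.026], 0.61)]
wrist yellow_jar_mid []
wrist white_jar_mid []
wrist red_jar_mid []
wrist black_jar_mid []
wrist notch []
wrist front_mark []
wrist carousel []
t 6.38 p [ 0.718  -0.0179  0.0596] r,th 0.1268 -22.68 inward dir of -23.0 z [ 0.  0. -1.] q [-0.18  0.86  1.3   0.    0.98 -1.35] 0.00043905715895188065 [ 0.3 -0.7  0.1]
```

{"name": "move_arm", "arguments": {
  "series": "0.1 -4.4 0 0 0 2; 0.5 -11 0 0 0 5; 1.6 -19.9 0 0 0 9; 3.4 -28.6 0 0 0 13; 5.8 -37.1 0 0 0 17; 8.5 -45.5 0 0 0 21; 12 -53.7 0 0 0 25; 16 -61.6 0 0 0 29"
}}

```text
time: 7.05
position: [0.6792, -0.0681, 0.0596]
tool_rot: [0.44, 0.898, 0.001, 0.0]
ft_force: [0.8, 1.2, -0.4]
grip_width: 0.0007
grip_force: 0.7
```

Run:
```python
from h import *
st(); snap('scene','s2.png')
```

```text
t 7.05 p [ 0.6792 -0.0681  0.0596] r,th 0.1263 -51.73 inward dir of -52.22 z [ 0.001  0.001 -1.   ] q [-0.26  0.83  1.4   0.    0.91 -0.92] 0.0006838231910578725 [ 0.8  1.2 -0.4]
```

View pics/s2.png

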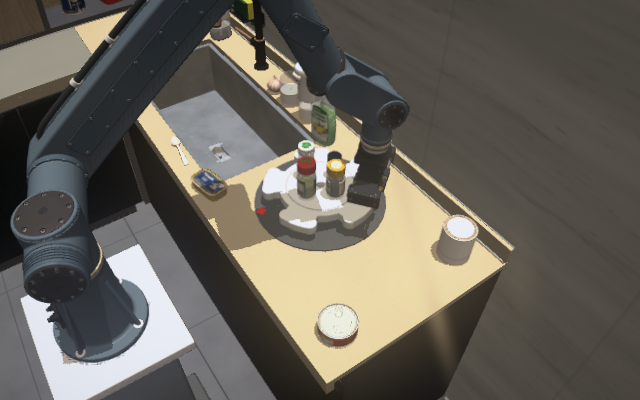

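The carousel turns with the gripper (370,190), all four jars are upright, and nothing else has moved. I'll continue.

{"name": "move_arm", "arguments": {
  "series": "0.3 -8.9 0 0 0 4; 1.2 -17.7 0 0 0 8; 2.8 -26.4 0 0 0 12; 4.9 -35 0 0 0 16; 7.7 -43.4 0 0 0 20; 11 -51.7 0 0 0 24; 14.9 -59.6 0 0 0 28; 19.3 -67.3 0 0 0 32"
}}

```text
time: 7.77
position: [0.6151, -0.0949, 0.0598]
tool_rot: [0.67, 0.742, 0.001, 0.001]
ft_force: [1.4, 0.5, -1.0]
grip_width: 0.0004
grip_force: 0.7
```

{"name": "move_arm", "arguments": {
  "series": "0.3 -8.9 0 0 0 4; 1.2 -17.7 0 0 0 8; 2.8 -26.4 0 0 0 12; 4.9 -35 0 0 0 16; 7.7 -43.4 0 0 0 20; 11 -51.7 0 0 0 24; 14.9 -59.6 0 0 0 28; 19.3 -67.3 0 0 0 32"
}}

```text
time: 8.43
position: [0.5463, -0.0831, 0.06]
tool_rot: [0.849, 0.529, 0.001, 0.001]
ft_force: [0.7, -1.3, 0.0]
grip_width: 0.0006
grip_force: 0.6
```

Run:
```python
from h import *
st(); arc(.127,-116,1,-4,z=.0595); ax(); snap('side','d2.png')
```

```text
t 8.43 p [ 0.5463 -0.0831  0.06  ] r,th 0.1265 -115.6 inward dir of -116.11 z [ 0.003 -0.001 -1.   ] q [-0.35  0.71  1.75 -0.    0.68  0.1 ] 0.0005998233426091283 [ 0.7 -1.3  0. ]
-120 [-0.2 -9.7  0.4] [0.2 0.  3.9]
scene yellow_jar_mid []
scene white_jar_mid []
scene red_jar_mid [([0.57, 0.069, 0.109], 0.84)]
scene black_jar_mid [([0.633, -0.009, 0.094], 0.54)]
scene notch [([0.565, -0.096, 0.035], 0.74)]
scene front_mark [([0.449, 0.082, 0.005], 0.71)]
scene carousel []
side yellow_jar_mid [([0.565, 0.001, 0.104], 0.82), ([0.751, 0.234, 0.003], 0.71)]
side white_jar_mid [([0.64, 0.064, 0.104], 0.91)]
side red_jar_mid [([0.572, 0.073, 0.112], 0.61)]
side black_jar_mid [([0.631, -0.003, 0.09], 0.62)]
side notch [([0.563, -0.09, 0.037], 0.66)]
side front_mark [([0.449, 0.081, 0.007], 0.74)]
side carousel []
wrist yellow_jar_mid []
wrist white_jar_mid []
wrist red_jar_mid []
wrist black_jar_mid []
wrist notch []
wrist front_mark []
wrist carousel []
```

View pics/d2.png

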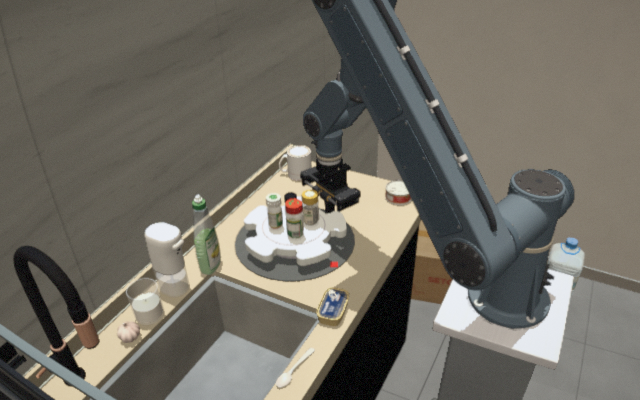

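The yellow jar (310,195 in the side view) is now at about -139°, the jars are upright and the bystanders have not moved. About 59° remain, so I'll turn 48° and then measure again.

{"name": "move_arm", "arguments": {
  "series": "0.3 -8.9 0 0 0 4; 1.2 -17.7 0 0 0 8; 2.8 -26.4 0 0 0 12; 4.9 -35 0 0 0 16; 7.7 -43.4 0 0 0 20; 11 -51.7 0 0 0 24; 14.9 -59.6 0 0 0 28; 19.3 -67.3 0 0 0 32"
}}

```text
time: 10.35
position: [0.4935, -0.0358, 0.0598]
tool_rot: [0.962, 0.274, 0.0, 0.001]
ft_force: [-0.4, -0.7, 0.4]
grip_width: 0.0003
grip_force: 0.6
```

{"name": "move_arm", "arguments": {
  "series": "0.3 -8.9 0 0 0 4; 1.2 -17.7 0 0 0 8; 2.4 -24.2 0 0 0 11; 3.8 -30.7 0 0 0 14; 4.3 -32.9 0 0 0 15; 4.9 -35 0 0 0 16; 4.9 -35 0 0 0 16; 4.9 -35 0 0 0 16"
}}

```text
time: 11.02
position: [0.4792, -0.0034, 0.0596]
tool_rot: [0.99, 0.139, 0.0, 0.0]
ft_force: [0.8, 0.5, 0.6]
grip_width: 0.0004
grip_force: 0.0
```

```bash
cat >> h.py <<'E'
def ang(names=('scene','side')):
    def a(p): return np.degrees(np.arctan2(p[1]-C[1],p[0]-C[0]))
    for n in names:
        c=robot.camera(n)
        for t in ['yellow_jar_mid','white_jar_mid','red_jar_mid','black_jar_mid','notch','front_mark']:
            print(n,t,[(np.round(d['xyz'],3).tolist(),a(d['xyz']).round(1)) for d in robot.tip_of(c,t)[:3] if d['p']>.5])
E
python3 - <<'E'
from h import *
st(); ang(); ang()
E
```

```text
t 11.02 p [ 0.4792 -0.0034  0.0596] r,th 0.1266 -164.22 inward dir of -163.97 z [ 0. -0. -1.] q [-0.24  0.66  1.94  0.    0.54  1.05] 0.0003981226733833612 [0.8 0.5 0.6]
scene yellow_jar_mid [([0.549, 0.039, 0.104], np.float64(171.3)), ([0.449, 0.08, 0.006], np.float64(162.0))]
scene white_jar_mid [([0.608, 0.08, 0.058], np.float64(81.5)), ([0.65, 0.025, 0.11], np.float64(-7.1))]
scene red_jar_mid [([0.604, 0.085, 0.112], np.float64(86.4))]
scene black_jar_mid [([0.592, -0.016, 0.092], np.float64(-101.1))]
scene notch [([0.486, -0.026, 0.041], np.float64(-153.7))]
scene front_mark []
side yellow_jar_mid [([0.557, 0.038, 0.101], np.float64(170.9))]
side white_jar_mid []
side red_jar_mid [([0.607, 0.084, 0.111], np.float64(83.2))]
side black_jar_mid [([0.591, -0.016, 0.089], np.float64(-102.3))]
side notch []
side front_mark [([0.449, 0.082, 0.009], np.float64(161.6))]
scene yellow_jar_mid [([0.55, 0.039, 0.103], np.float64(171.2))]
scene white_jar_mid [([0.651, 0.023, 0.107], np.float64(-8.7))]
scene red_jar_mid [([0.606, 0.08, 0.111], np.float64(83.8))]
scene black_jar_mid [([0.591, -0.019, 0.094], np.float64(-101.8))]
scene notch [([0.483, -0.027, 0.039], np.float64(-154.0))]
scene front_mark [([0.449, 0.083, 0.003], np.float64(161.1))]
side yellow_jar_mid [([0.555, 0.038, 0.103], np.float64(171.3))]
side white_jar_mid [([0.651, 0.026, 0.103], np.float64(-5.3))]
side red_jar_mid [([0.608, 0.084, 0.112], np.float64(82.5))]
side black_jar_mid []
side notch []
side front_mark [([0.552, 0.041, 0.055], np.float64(168.6))]
```

{"name": "move_arm", "arguments": {
  "series": "0.1 -4.4 0 0 0 2; 0.4 -10 0 0 0 4.5; 0.9 -15 0 0 0 7; 1.5 -19.3 0 0 0 8.7; 1.9 -22 0 0 0 10; 1.9 -22 0 0 0 10; 1.9 -22 0 0 0 10"
}}

```text
time: 13.0
position: [0.4746, 0.0185, 0.0596]
tool_rot: [0.999, 0.053, -0.0, -0.0]
ft_force: [0.3, -0.3, 0.7]
grip_width: 0.0003
grip_force: 0.0
```

Run:
```python
from h import *
st(); ang(); ang()
```

```text
t 13.0 p [0.4746 0.0185 0.0596] r,th 0.127 -174.33 inward dir of -173.95 z [-0.  0. -1.] q [-0.2   0.66  1.95 -0.    0.53  1.27] 0.00034835691389180107 [ 0.3 -0.3  0.7]
scene yellow_jar_mid [([0.549, 0.048, 0.099], np.float64(161.8))]
scene white_jar_mid [([0.65, 0.018, 0.105], np.float64(-15.0)), ([0.379, 0.231, -0.004], np.float64(138.0))]
scene red_jar_mid [([0.614, 0.079, 0.111], np.float64(74.8)), ([0.448, 0.084, 0.004], np.float64(160.9))]
scene black_jar_mid [([0.585, -0.013, 0.096], np.float64(-109.9))]
scene notch [([0.474, -0.002, 0.038], np.float64(-165.2))]
scene front_mark [([0.45, 0.082, 0.004], np.float64(161.4))]
side yellow_jar_mid [([0.559, 0.047, 0.102], np.float64(159.8))]
side white_jar_mid [([0.648, 0.014, 0.106], np.float64(-20.3))]
side red_jar_mid [([0.617, 0.083, 0.114], np.float64(72.7))]
side black_jar_mid []
side notch [([0.478, -0.002, 0.042], np.float64(-164.9))]
side front_mark [([0.45, 0.08, 0.008], np.float64(162.0))]
scene yellow_jar_mid [([0.55, 0.047, 0.105], np.float64(162.3))]
scene white_jar_mid [([0.648, 0.016, 0.109], np.float64(-17.4))]
scene red_jar_mid [([0.616, 0.079, 0.113], np.float64(72.6)), ([0.45, 0.079, 0.007], np.float64(162.3))]
scene black_jar_mid [([0.582, -0.012, 0.092], np.float64(-113.8))]
scene notch [([0.474, -0.006, 0.038], np.float64(-163.7))]
scene front_mark [([0.45, 0.083, 0.003], np.float64(160.9))]
side yellow_jar_mid [([0.56, 0.046, 0.103], np.float64(160.2))]
side white_jar_mid [([0.65, 0.017, 0.106], np.float64(-16.2))]
side red_jar_mid [([0.618, 0.079, 0.112], np.float64(70.0))]
side black_jar_mid [([0.62, 0.078, 0.109], np.float64(67.9))]
side notch [([0.478, -0.002, 0.04], np.float64(-165.1))]
side front_mark [([0.452, 0.08, 0.006], np.float64(162.0))]
```

The yellow jar is now at about 161°, in line with the mark at 161.6°. I'll back off the wall, then go up.

{"name": "move_arm", "arguments": {
  "series": "0 3 0 0 0 0; 0 7 0 0 0 0; 0 7 -20 0 0 0; 0 7 -50 0 0 0; 0 7 -85 0 0 0; 0 7 -120 0 0 0; 0 7 -155 0 0 0; 0 7 -190 0 0 0"
}}

```text
time: 15.07
position: [0.4749, 0.0111, 0.2513]
tool_rot: [0.999, 0.052, -0.0, 0.0]
ft_force: [0.7, -0.6, 0.3]
grip_width: 0.0002
grip_force: 0.0
```

Run:
```python
from h import *
st(); ang(); c=snap('scene','s4.png'); ang(('wrist',)); snap('wrist','w4.png'); st()
```

```text
t 15.07 p [0.4749 0.0111 0.2513] r,th 0.1276 -171.04 inward dir of -174.02 z [-0. -0. -1.] q [-0.21  0.32  1.79 -0.    1.04  1.25] 0.00019697241709584876 [ 0.7 -0.6  0.3]
scene yellow_jar_mid [([0.55, 0.046, 0.103], np.float64(163.0))]
scene white_jar_mid [([0.649, 0.016, 0.108], np.float64(-17.8))]
scene red_jar_mid [([0.616, 0.081, 0.107], np.float64(72.8))]
scene black_jar_mid [([0.58, -0.013, 0.092], np.float64(-115.7))]
scene notch [([0.473, -0.007, 0.039], np.float64(-163.3))]
scene front_mark [([0.452, 0.08, 0.005], np.float64(162.0))]
side yellow_jar_mid [([0.559, 0.049, 0.101], np.float64(157.1))]
side white_jar_mid [([0.647, 0.016, 0.102], np.float64(-18.2))]
side red_jar_mid [([0.614, 0.078, 0.113], np.float64(74.8))]
side black_jar_mid [([0.584, -0.011, 0.091], np.float64(-112.1))]
side notch [([0.477, -0.0, 0.038], np.float64(-165.9))]
side front_mark [([0.45, 0.082, 0.004], np.float64(161.2))]
wrist yellow_jar_mid []
wrist white_jar_mid []
wrist red_jar_mid []
wrist black_jar_mid [([0.584, -0.012, 0.087], np.float64(-111.2))]
wrist notch []
wrist front_mark [([0.453, 0.078, 0.006], np.float64(162.3))]
t 16.22 p [0.4755 0.0114 0.2496] r,th 0.1271 -171.13 inward dir of -174.0 z [ 0. -0. -1.] q [-0.21  0.32  1.79 -0.    1.03  1.25] 0.0005416768801256689 [0.8 0.8 0.3]
```

View pics/w4.png

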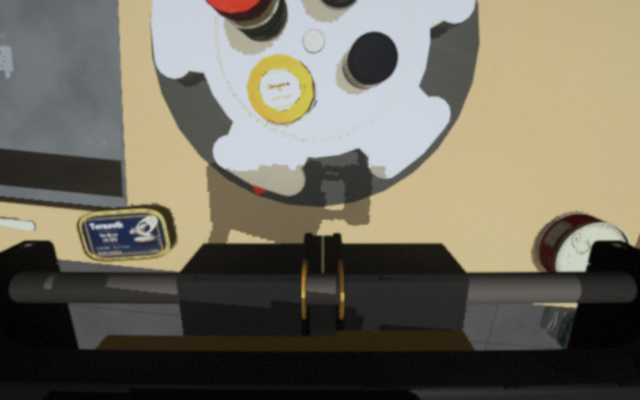

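View pics/s4.png

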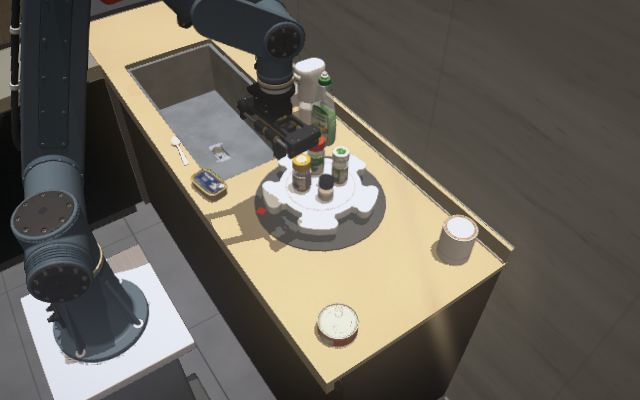

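The wrist view shows the yellow cap at (281,89), the hub at (314,41) and the tip of the mark at (260,190). In the scene view everything is upright and in its place. One quick geometric check with those pixels:

Run:
```python
from h import *
c=robot.camera('wrist'); h=ray(c,(314,41),.057); y=ray(c,(281,89),.153); m=ray(c,(260,190),.006)
print(h,y,m)
for p in (y,m): print(np.degrees(np.arctan2(*(p-h)[[1,0]])), np.hypot(*(p-h)[:2]))
```

```text
[0.60128327 0.03243549 0.057     ] [0.5553265  0.04748166 0.153     ] [0.44413    0.08069425 0.006     ]
161.87163182075574 0.04835712517209546
162.92928096089335 0.16439603687923235
```

Both measurements agree to within about 1°, so I'm handing in.

```bash
python3 -c "
from rig import robot
print(robot.hand_in())"
```

```text
the job is handed in; nothing more can be done
None
```

The yellow-capped jar stands still at the front, within about 1° of the red mark. All four jars are upright, nothing else was moved, the arm is clear, and the job is handed in.

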